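# Put the wooden lids back on the nut jars

## Task

At the breakfast buffet, the washed wooden lids of four nut jars lie by the jars, three of them in a stack. Take the stack apart and close every jar with the lid that matches its shape and size, plug in the mouth, sitting level on the rim and, for the square ones, lined up with the jar. Leave the jars standing where they are, and do not disturb the bowl and the milk bottle.

Things in the scene. Friction and masses are not known exactly. Their poses are not given: they have to be found in the camera images.
- lid_large_round: Loose wooden jar lid, pale top and dark edge, large round: a 16 mm wooden plate (round, 68 mm across) over a centred cork plug (round, 42 mm across, 10 mm tall), 26 mm tall in all; 20 to 90 g. Starts plug-down: small square on small round on one of the large lids; the other large one lies alone. Origin: centre of the plug's underside, z up.
- lid_large_square: Loose wooden jar lid, pale top and dark edge, large square: a 16 mm wooden plate (square, 64 x 64 mm, x and y square to its sides) over a centred cork plug (square, 38 x 38 mm, 10 mm tall), 26 mm tall in all; 20 to 90 g. Starts plug-down: small square on small round on one of the large lids; the other large one lies alone. Origin: centre of the plug's underside, z up.
- lid_small_round: Loose wooden jar lid, pale top and dark edge, small round: a 16 mm wooden plate (round, 52 mm across) over a centred cork plug (round, 26 mm across, 10 mm tall), 26 mm tall in all; 20 to 90 g. Starts plug-down: small square on small round on one of the large lids; the other large one lies alone. Origin: centre of the plug's underside, z up.
- lid_small_square: Loose wooden jar lid, pale top and dark edge, small square: a 16 mm wooden plate (square, 34 x 34 mm, x and y square to its sides) over a centred cork plug (square, 12 x 12 mm, 10 mm tall), 26 mm tall in all; 20 to 90 g. Starts plug-down: small square on small round on one of the large lids; the other large one lies alone. Origin: centre of the plug's underside, z up.
- jar_large_round: Loose filled glass jar, large round, 0.4 to 0.7 kg: body round, 72 mm across, 73 mm tall; above it a 22 mm white neck (round, 54 mm inside, 62 mm outside), its mouth at 95 mm, nuts 22 mm below. Takes the lid of its own name (plug play 5 to 6 mm each side), whose origin is then 85 mm above the jar's. Origin: centre of its underside, z up.
- jar_large_square: Loose filled glass jar, large square, 0.4 to 0.7 kg: body square, 72 x 72 mm, x and y square to its sides, 63 mm tall; above it a 22 mm white neck (square, 50 mm inside, 58 mm outside, sides parallel to the body's), its mouth at 85 mm, nuts 22 mm below. Takes the lid of its own name (plug play 5 to 6 mm each side), whose origin is then 75 mm above the jar's. Origin: centre of its underside, z up.
- jar_small_round: Loose filled glass jar, small round, 0.4 to 0.7 kg: body round, 62 mm across, 83 mm tall; above it a 22 mm white neck (round, 38 mm inside, 46 mm outside), its mouth at 105 mm, nuts 22 mm below. Takes the lid of its own name (plug play 5 to 6 mm each side), whose origin is then 95 mm above the jar's. Origin: centre of its underside, z up.
- jar_small_square: Loose filled glass jar, small square, 0.4 to 0.7 kg: body square, 54 x 54 mm, x and y square to its sides, 68 mm tall; above it a 22 mm white neck (square, 22 mm inside, 30 mm outside, sides parallel to the body's), its mouth at 90 mm, nuts 22 mm below. Takes the lid of its own name (plug play 5 to 6 mm each side), whose origin is then 80 mm above the jar's. Origin: centre of its underside, z up.
- bowl: Bystander: loose white bowl, 90 mm across, 45 mm tall. Origin: centre of its underside.
- milk: Bystander: loose glass milk bottle with steel cap, 64 mm across, 150 mm tall. Origin: centre of its underside.

How it is judged:
At the end, for the whole second after the job is handed in: Each of the four lids is on the jar of its own shape and size: centre within 9 mm of the jar's axis, seated to within 3 mm in height (plug in the mouth, plate on the rim), level to 0.1 rad, square lids parallel to their jars within 0.3 rad, at rest; jars upright (horizontal distance between lid_large_round and jar_large_round below 0.009 m and z of lid_large_round in the frame of jar_large_round between 0.082 and 0.088 m and angle between each of lid_large_round, jar_large_round, lid_large_square, jar_large_square, lid_small_round, jar_small_round, lid_small_square, jar_small_square's own z axis and vertical below 0.1 rad and linear speed of each of lid_large_round, lid_large_square, lid_small_round, lid_small_square below 0.02 m/s and horizontal distance between lid_large_square and jar_large_square below 0.009 m and z of lid_large_square in the frame of jar_large_square between 0.072 and 0.078 m and (angle between the x axis of lid_large_square and the x axis of jar_large_square, either way round below 0.3 rad or angle between the x axis of lid_large_square and the y axis of jar_large_square, either way round below 0.3 rad) and horizontal distance between lid_small_round and jar_small_round below 0.009 m and z of lid_small_round in the frame of jar_small_round between 0.092 and 0.098 m and horizontal distance between lid_small_square and jar_small_square below 0.009 m and z of lid_small_square in the frame of jar_small_square between 0.077 and 0.083 m and (angle between the x axis of lid_small_square and the x axis of jar_small_square, either way round below 0.3 rad or angle between the x axis of lid_small_square and the y axis of jar_small_square, either way round below 0.3 rad)); the robot touches nothing.
It fails at once if a jar is shoved more than 35 mm or tipped over (distance of any of jar_large_round, jar_large_square, jar_small_round, jar_small_square from where it was at the start of the episode above 0.035 m or angle between any of jar_large_round, jar_large_square, jar_small_round, jar_small_square's own z axis and vertical above 0.35 rad).
It fails at once if the bowl or the milk bottle is displaced more than 30 mm or tipped over (distance of any of bowl, milk from where it was at the start of the episode above 0.03 m or angle between any of bowl, milk's own z axis and vertical above 0.35 rad).
It also fails if it takes over 96 s, if anything falls off the work surface, if the arm or the gripper's body presses on something with over 40 N, if the wrist force passes 120 N, or if a joint passes its speed limit or range.

## Robot

A 7-joint arm with a two-finger parallel gripper is mounted at the origin on the work surface. World frame = base frame: x ahead of the robot, y to its left, z up, the work surface at z = 0. Lengths are in m, angles in rad, forces in N, time in s.
With the tool pointing down it reaches from about 0.4 to 0.85 m from the base axis. Payload 10.4 kg.
Tool frame: the origin (TCP) lies between the finger pads; the fingertips stand 14 mm ahead of it and the grasp point (between the pads) lies 5 mm behind it (r.finger_overhang is the z of the fingertips in the tool frame, in m); z points along the fingers, y is the line along which they close (so a half turn about z gives the same grasp; the last joint's range is limited). The gripper opens to 87 mm and grips with 3 to 60 N. Pads are 19 mm wide; open, the fingers measure 117 mm over their backs; the gripper's body (75 mm by 190 mm) begins 51 mm behind the grasp point.
Start: joints at [1.123, 0.332, -0.065, 1.46, 0.022, 1.35, -0.088], TCP at [0.258, -0.569, 0.237] pointing down, gripper open.
Joint ranges: [-2.6, 2.6], [-0.5, 2.12], [-1.47, 1.34], [0.16, 2.42], [-1.27, 4.41], [0.06, 2.06], [-2.6, 2.6]. Speed limits (rad/s): [2.22, 2.22, 2.79, 2.79, 3.14, 3.14, 3.14].

## Interface

Orientations are given as a unit quaternion [x, y, z, w].
In Python, from bench import r, optics gives the robot as it stands.
- The arm moves only by the shell command python3 -m pendant 'ROWS' [FORCE]. ROWS is JSON, a list of rows, each a list of 7 numbers: the closure, from -1 (fully open) to 1 (shut), then the shift along the tool's x, y, z scaled (see below), then the turn, a rotation vector about the tool's x, y, z scaled (see below). In form: [[grip, x, y, z, rx, ry, rz], ...]. A call has 1 to 8 rows; each row is the pose to reach, as a shift and turn from the pose commanded when the call began, along the tool's axes at that moment; what a row does not reach only later rows make up. The controller multiplies each number of a shift by 0.3 m and each number of a turn by 120 degrees. A row lasts 1/8 s, in which the tool goes at most 62.5 mm and 10.7 degrees, less where a joint would pass 70% of its speed; a pose out of reach is approached as far as the arm can. A call with a number of a shift or a turn outside -1 to 1 is refused whole. A call with a gripper value outside its range is refused whole. The fingers move at their own pace and stop on an object; FORCE is the grip in N (left out, the last holds). Time passes only in rows, so rows that repeat a pose let the fingers close. It gives the time, the measured TCP pose, the force, the opening and the grip force at its end, in the units of the state.
- r.read_state(): the state, without advancing time (a new reading comes with each control period).
- optics.camera(name): name is "scene" or "top" or "wrist"; returns a dict with "pixels" (384x512x3 uint8, red, green, blue), "vfov" (degrees; the focal length in pixels is half the picture's height over the tangent of half this angle, whatever the lens; pixels are square), "cx", "cy" (the principal point, pixels), "rvec" (rotation vector, rad) and "tvec" (3), from world to camera coordinates, as OpenCV has them. Camera axes: x right, y down, z forward; pixel columns grow to the right and rows downward; lengths in m; the calibration is good to about 2 mm. A picture is of the moment at which its call begins. There is no depth.
- r.close_job(): hands the job in; it is judged then, once.
The state is a dict: "time": time; "joint_positions": joint angles; "joint_vel": joint speeds; "joint_torque": joint torques, N m; "ee_pos": TCP position; "eef_rot": TCP orientation; "ft_force": force on the tool from outside, world axes, zero at the start; "torque": the same for the moment, N m; "width": finger opening in m; "grip_force": force on a finger pad.
Only numpy, scipy, OpenCV 4.12 (cv2) and the standard library are available. Lean on these libraries where they do the work, as an engineer would, in place of code of your own. Each camera call takes 0.05 s, during which the arm holds its last target. There are 200 camera calls.

## Working session

There is one attempt and no reset: what is moved stays moved. The work goes in short steps, Python scripts to look and compute and a shell command to move; the robot and the scene stay as the last step left them, time stands still between calls to the robot, and variables do not carry over. Pictures are saved under pics/ and viewed, at most 16 in all, crops included, and the job is handed in when it is done.

```bash
ls; mkdir -p pics; python3 - <<'E'
from bench import r, optics
import cv2
for n in ("scene","top"):
    c=optics.camera(n); cv2.imwrite(f"pics/{n}0.png",c["pixels"][:,:,::-1]); print(n,c["vfov"],c["cx"],c["cy"],c["rvec"],c["tvec"])
s=r.read_state(); print(s["ee_pos"],s["eef_rot"],s["width"],s["time"],r.finger_overhang)
E
```

```text
pics
scene 45.110955704514154 253.76190651172175 194.08076430575832 [ 1.74628451  1.46908659 -0.7963128 ] [-0.08469475 -0.25269881  1.67723992]
top 43.03795491229972 260.4767163834541 197.2619247015321 [ 2.13263092 -2.1370424   0.18982989] [1.20697268e-03 5.46928432e-01 1.23433827e+00]
[ 0.25744027 -0.56916284  0.23585714] [ 9.77530437e-01  2.10793391e-01 -1.52351464e-04 -6.06061826e-04] 0.0871862003018636 0.1 0.014
```

View pics/top0.png

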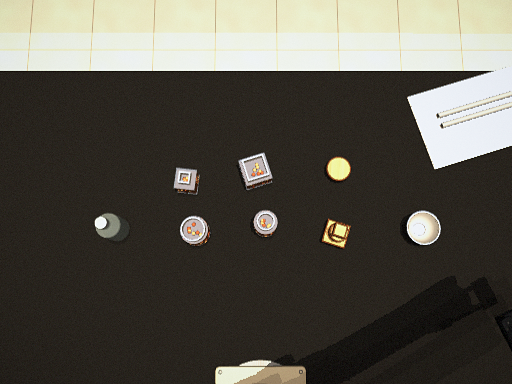

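View pics/scene0.png

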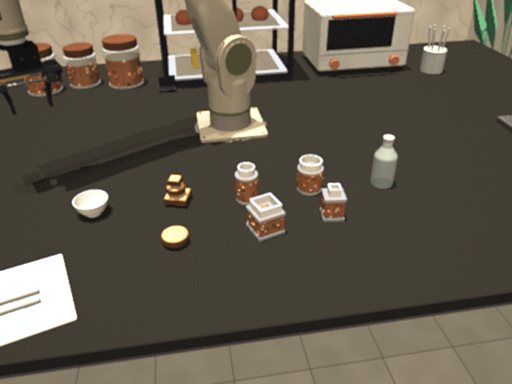

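The top view shows large square jar ~(256,170), small square ~(186,180), large round ~(195,230), small round ~(265,223). The stack is on the large square lid at ~(336,233), and the large round lid lies alone at ~(338,168).

```bash
cat > h.py <<'E'
import numpy as np, cv2
from bench import r, optics
from scipy.spatial.transform import Rotation as R
def cam(n):
    c=optics.camera(n); c["f"]=192/np.tan(np.radians(c["vfov"])/2); c["R"]=cv2.Rodrigues(np.array(c["rvec"]))[0]; c["t"]=np.array(c["tvec"]); return c
def ray(c,uv,z):
    uv=np.atleast_2d(np.float64(uv)); d=np.c_[(uv[:,0]-c["cx"])/c["f"],(uv[:,1]-c["cy"])/c["f"],np.ones(len(uv))]@c["R"]
    o=-c["R"].T@c["t"]; return (o+d*((z-o[2])/d[:,2])[:,None])[:,:2]
def proj(c,p):
    q=np.atleast_2d(p)@c["R"].T+c["t"]; return q[:,:2]/q[:,2:]*c["f"]+[c["cx"],c["cy"]]
def box(c,mask,z,minA=15):
    """external contours of mask, cast on plane z: centre, rect size, angle"""
    out=[]
    k,_=cv2.findContours(mask.astype(np.uint8),cv2.RETR_EXTERNAL,cv2.CHAIN_APPROX_NONE)
    for q in k:
        if cv2.contourArea(q)<minA: continue
        w=ray(c,q[:,0],z); b=cv2.minAreaRect((w*1000).astype(np.float32))
        out.append((q[:,0].mean(0).round(1),np.round(b[0],1),np.round(b[1],1),round(b[2],1)))
    return out
def tool():
    s=r.read_state(); return np.array(s["ee_pos"]),R.from_quat(s["eef_rot"])
def rows(target,yaw=None):
    """shift/turn in pendant units from measured pose; yaw = world angle of closing line (deg)"""
    p,q=tool(); sh=q.inv().apply(np.array(target)-p)/0.3
    y=q.apply([0,1,0]); x=q.apply([1,0,0]); a=np.degrees(np.arctan2(y[1],y[0]))
    out=[sh.round(4)]
    if yaw is not None:
        d=(yaw-a+90)%180-90
        g=R.from_euler('z',a+d,degrees=True)*R.from_matrix(np.array([[0,1,0],[1,0,0],[0,0,-1.]]))
        out.append(((q.inv()*g).as_rotvec()/np.radians(120)).round(4))
    print("tcp",p.round(4),"yaw",round(a,1),"->",*out)
E
python3 - <<'E'
from h import *
c=cam("top"); im=c["pixels"]; print(-c["R"].T@c["t"])
hsv=cv2.cvtColor(im,cv2.COLOR_RGB2HSV); 
cv2.imwrite("pics/z0.png",cv2.resize(im[145:255,165:360,::-1],None,fx=4,fy=4,interpolation=cv2.INTER_NEAREST))
pale=(hsv[:,:,0]>15)&(hsv[:,:,0]<35)&(hsv[:,:,1]>70)&(hsv[:,:,2]>150); pale[:140]=0
for z in (.026,.078): print(z,*box(c,pale,z),sep="\n")
wh=(hsv[:,:,1]<60)&(hsv[:,:,2]>110); wh[:140]=0; wh[340:]=0
for z in (.085,.09,.095,.105): print(z,*[b for b in box(c,wh,z) if 170<b[0][0]<285],sep="\n")
for s in ((186,180),(256,168),(195,230),(265,222)): print(s, im[s[1]-2:s[1]+1,s[0]-10:s[0]+10].max(0).max(1))
E
```

```text
[0.32872886 0.00828448 1.30942423]
0.026
(array([276.5, 376.6]), array([ 96.7, -21.8]), array([178.6,  38.4]), 89.8)
(array([342.2, 230.9]), array([ 462. , -213.3]), array([34. , 28.8]), 70.1)
(array([332.7, 235.7]), array([ 454.6, -199. ]), array([56.9, 57.5]), 71.3)
(array([338.3, 168.2]), array([ 630. , -210.7]), array([59.5, 59. ]), 43.5)
0.078
(array([276.5, 376.6]), array([106.1, -20.6]), array([171.4,  36.9]), 89.8)
(array([342.2, 230.9]), array([ 456.6, -204.3]), array([32.7, 27.7]), 70.1)
(array([332.7, 235.7]), array([ 449.5, -190.6]), array([54.6, 55.2]), 71.3)
(array([338.3, 168.2]), array([ 617.8, -201.8]), array([57.1, 56.6]), 43.5)
0.085
(array([193.5, 229.5]), array([458.3, 169.4]), array([68.4, 68.3]), 89.9)
(array([265.2, 221.7]), array([478.2, -12.2]), array([58.2, 58.6]), 89.9)
(array([184.8, 178.4]), array([589.4, 194.4]), array([53.5, 53.6]), 84.2)
(array([255. , 168.9]), array([614.7,  14.8]), array([72.8, 71.1]), 17.7)
0.09
(array([193.5, 229.5]), array([457.8, 168.8]), array([68.1, 68. ]), 89.9)
(array([265.2, 221.7]), array([477.6, -12.2]), array([58. , 58.3
[... 437 characters left out ...]
y([72.2, 70.5]), 17.7)
0.105
(array([193.5, 229.5]), array([456.2, 166.8]), array([67.2, 67.2]), 89.9)
(array([265.2, 221.7]), array([475.8, -11.9]), array([57.3, 57.6]), 89.9)
(array([184.8, 178.4]), array([585.1, 191.3]), array([52.7, 52.7]), 84.2)
(array([255. , 168.9]), array([610.1,  14.7]), array([71.6, 70. ]), 17.7)
(186, 180) [197 214 255 237 149 213 204 240 246 242 241 242 255 243  96 203 201 196
 200 162]
(256, 168) [193 199 197 197 199 197 198 196 227 218 245 249 247 187 193 193 193 196
 194 184]
(195, 230) [195 196 229 247 251 246 198 200 198 196 202 195 197 204 196 198 192 192
 236 255]
(265, 222) [199 216 255 216 195 170 248 249 237 245 195 198 199 194 198 200 197 191
 242 255]
```

View pics/z0.png

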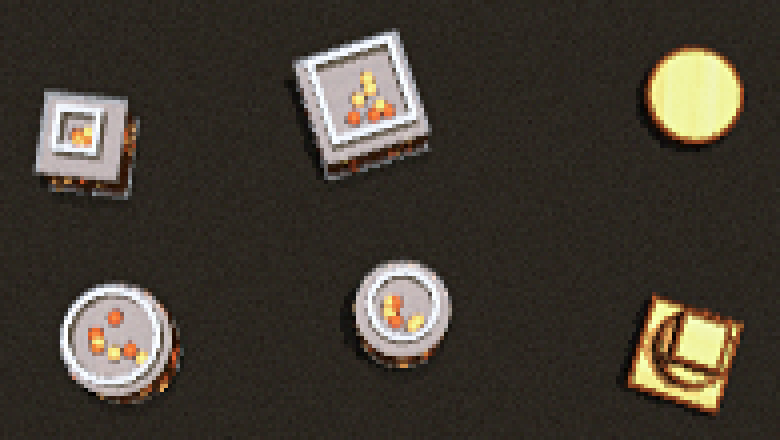

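The zoom shows crisp white rims and a pale square top on the stack, so I threshold the rims higher.

```bash
python3 - <<'E'
from h import *
c=cam("top"); im=c["pixels"]; im=cv2.resize(im,None,fx=4,fy=4,interpolation=cv2.INTER_CUBIC)
c["f"]*=4; c["cx"]=c["cx"]*4+1.5; c["cy"]=c["cy"]*4+1.5
hsv=cv2.cvtColor(im,cv2.COLOR_RGB2HSV); wh=(im.min(2)>222)
for n,(x,y),z in (("ss",(186,180),.09),("ls",(256,168),.085),("lr",(195,230),.095),("sr",(265,222),.105)):
    m=np.zeros_like(wh); s=np.s_[y*4-100:y*4+100,x*4-100:x*4+100]; m[s]=wh[s]; print(n,*box(c,m,z,300))
wood=(hsv[:,:,1]>90)&(hsv[:,:,2]>90); 
for n,(x,y),z in (("lidlr",(338,168),.024),("lidls",(336,233),.024)):
    m=np.zeros_like(wh); s=np.s_[y*4-90:y*4+90,x*4-90:x*4+90]; m[s]=wood[s]; print(n,*box(c,m,z,300))
pale=(hsv[:,:,0]>15)&(hsv[:,:,0]<35)&(hsv[:,:,1]>70)&(hsv[:,:,2]>150)
m=np.zeros_like(wh); s=np.s_[223*4:238*4,334*4:350*4]; m[s]=pale[s]; m=cv2.morphologyEx(m.astype(np.uint8),cv2.MORPH_OPEN,np.ones((7,7))); print("ssq",*box(c,m,.078,100))
k=im[215*4:252*4,318*4:355*4,::-1]; cv2.imwrite("pics/z1.png",cv2.resize(k,None,fx=3,fy=3))
E
```

```text
ss (array([735.6, 707.6]), array([593.4, 197.4]), array([29.7, 29.9]), 83.0)
ls (array([1021.5,  668.6]), array([620.2,  14.2]), array([58. , 58.8]), 18.2)
lr (array([770.6, 915.6]), array([460.3, 171.5]), array([60. , 59.6]), 89.9)
sr (array([1062.6,  882.3]), array([478.4, -11.1]), array([44.6, 44.2]), 44.5)
lidlr (array([1354.6,  674.7]), array([ 630.8, -211.1]), array([66.6, 66.5]), 43.6)
lidls (array([1345.4,  932.7]), array([ 454.5, -199.6]), array([64., 65.]), 72.2)
ssq (array([1360. ,  925.4]), array([ 455.2, -200.7]), array([28.3, 24.8]), 71.3)
```

View pics/z1.png

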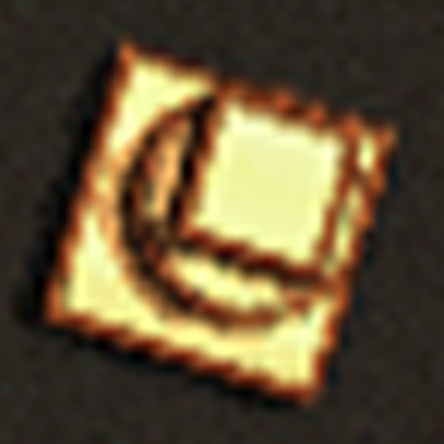

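```bash
python3 -c "
from h import *
rows([.455,-.2005,.15],-18)"
```

```text
tcp [ 0.2575 -0.5693  0.2361] yaw -65.7 -> [ 1.1064 -0.8484  0.2875] [-4.000e-04 -2.000e-04 -3.972e-01]
```

```bash
python3 -m pendant '[[-1,1,-0.8,0.15,0,0,-0.397],[-1,1,-0.8,0.15,0,0,-0.397],[-1,1,-0.8,0.15,0,0,-0.397],[-1,1,-0.8,0.15,0,0,-0.397],[-1,1,-0.8,0.15,0,0,-0.397],[-1,1,-0.8,0.15,0,0,-0.397],[-1,1,-0.8,0.15,0,0,-0.397],[-1,1,-0.8,0.15,0,0,-0.397]]' 20; python3 - <<'E'
from h import *
rows([.455,-.2005,.15],-18)
c=cam("wrist"); print(c["rvec"],c["tvec"]); cv2.imwrite("pics/w0.png",c["pixels"][:,:,::-1])
E
```

```text
time: 1.2
ee_pos: [0.4321, -0.2269, 0.1915]
eef_rot: [0.809, 0.588, -0.0, 0.0]
ft_force: [-0.3, -1.3, -0.2]
width: 0.0873
grip_force: 0.0
tcp [ 0.4321 -0.2269  0.1915] yaw -17.9 -> [0.1073 0.0456 0.1383] [-0.0001  0.0001  0.0005]
[-2.80297824  0.44188385  0.06889183] [-0.47925799 -0.10229141  0.32349058]
```

View pics/w0.png

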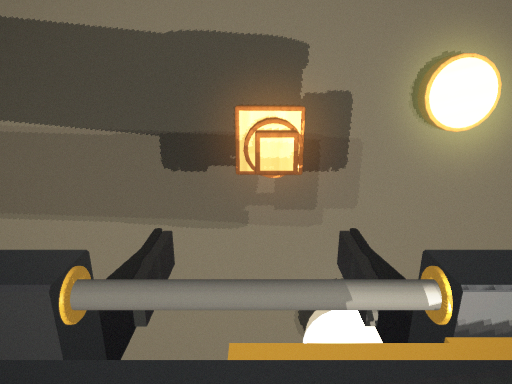

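Wrist view: small square top at about (257-298, 132-175), with the stack's sides parallel to the image axes. I check its position by ray.

```bash
python3 - <<'E'
from h import *
c=cam("wrist")
print("ssq",ray(c,[(277,153)],.078),"lsq",ray(c,[(270,141)],.024),"lr",ray(c,[(463,93)],.024))
E
python3 -m pendant '[[-1,0.107,0.046,0.138,0,0,0],[-1,0.107,0.046,0.138,0,0,0],[-1,0.107,0.046,0.23,0,0,0],[-1,0.107,0.046,0.23,0,0,0]]' | grep ee_pos
```

```text
ssq [[ 0.45536067 -0.20408017]] lsq [[ 0.45236563 -0.20272981]] lr [[ 0.62866391 -0.21499793]]
ee_pos: [0.4535, -0.2022, 0.1216]
```

```bash
python3 -m pendant '[[-1,0,0,0.138,0,0,0],[-1,0,0,0.138,0,0,0],[0.3,0,0,0.138,0,0,0],[1,0,0,0.138,0,0,0],[1,0,0,0.138,0,0,0],[1,0,0,0.138,0,0,0],[1,0,0,0.138,0,0,0],[1,0,0,0.138,0,0,0]]' 15;python3 -m pendant '[[1,0,0,-0.2,0,0,0],[1,0,0,-0.4,0,0,0],[1,0,0,-0.4,0,0,0],[1,0,0,-0.4,0,0,0]]'; python3 -c "
from h import *
rows([.593,.197,.2],-7)"
```

```text
time: 2.8
ee_pos: [0.4551, -0.2009, 0.0812]
eef_rot: [0.809, 0.588, 0.0, 0.0]
ft_force: [0.4, 0.1, 0.9]
width: 0.0348
grip_force: 0.1
time: 3.3
ee_pos: [0.4548, -0.2009, 0.2007]
eef_rot: [0.809, 0.588, -0.0, -0.0]
ft_force: [-0.0, 0.0, -0.7]
width: 0.0337
grip_force: 15.0
tcp [ 0.4548 -0.2009  0.2007] yaw -18.0 -> [1.4037 0.0277 0.0022] [-0.0002  0.0001 -0.0919]
```

```bash
python3 -m pendant '[[1,0.9,0,0,0,0,-0.092],[1,0.9,0,0,0,0,-0.092],[1,0.9,0,0,0,0,-0.092],[1,0.9,0,0,0,0,-0.092],[1,0.9,0,0,0,0,-0.092],[1,0.9,0,0,0,0,-0.092]]' | grep -E "ee_pos|width"; python3 - <<'E'
from h import *
rows([.593,.197,.2],-7)
c=cam("wrist"); cv2.imwrite("pics/w1.png",c["pixels"][:,:,::-1])
for p in ((.593,.197,.09),(.62,.014,.085),(.478,-.011,.105),(.460,.1715,.095)): print(proj(c,p))
E
```

```text
ee_pos: [0.5378, 0.0577, 0.1994]
width: 0.0342
tcp [0.5378 0.0577 0.1994] yaw -6.8 -> [ 0.4827  0.128  -0.0021] [-0.0015 -0.0003  0.0019]
[[316.16173194 -14.79397648]]
[[361.47268514 228.74204569]]
[[195.16541819 285.11591492]]
[[126.73288265  50.86830242]]
```

View pics/w1.png

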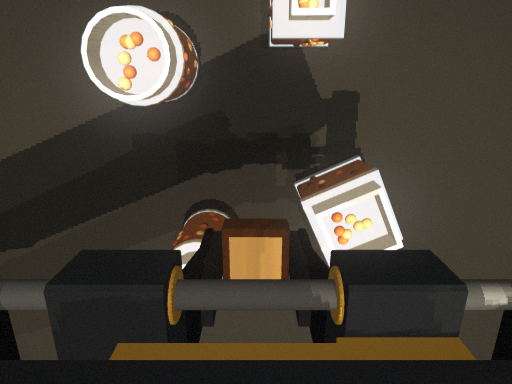

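Wrist: held lid top at ~(256,258). The large round rim is at ~(129,56) against a predicted (127,51), so the wrist calibration is ~3 mm off the top view. I compare held lid and rim in the same camera.

```bash
python3 - <<'E'
from h import *
c=cam("wrist"); p,_=tool(); im=c["pixels"]
print("held lid",ray(c,[(256,257)],p[2]-.002)-p[:2], "lr jar", ray(c,[(129,56)],.095))
E
python3 -m pendant '[[1,0.36,0.128,0,0,0,0],[1,0.36,0.128,0,0,0,0],[1,0.36,0.128,0,0,0,0]]' | grep -E "ee_pos|width"; python3 - <<'E'
from h import *
rows([.593,.197,.2],-7)
c=cam("wrist"); cv2.imwrite("pics/w2.png",c["pixels"][:,:,::-1])
m=c["pixels"].min(2)>205
print(*box(c,m,.09,300),sep="\n")
E
```

```text
held lid [[-0.0012601   0.00264685]] lr jar [[0.46109303 0.16631982]]
ee_pos: [0.5897, 0.161, 0.2001]
width: 0.0335
tcp [0.5897 0.161  0.2001] yaw -6.8 -> [ 0.1203 -0.0033  0.0004] [-0.0009 -0.0007  0.0017]
(array([282.9, 327.6]), array([599.4,  30.7]), array([34.9, 48.9]), 83.3)
(array([ 98.8, 195.5]), array([462.9, 171.2]), array([77.2, 66. ]), 36.0)
(array([255. , 143.5]), array([592.1, 198.8]), array([49.1, 49.9]), 83.3)
```

View pics/w2.png

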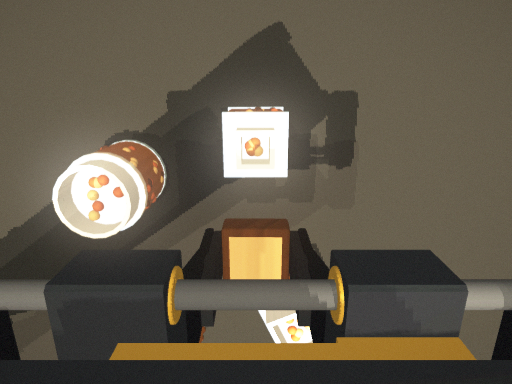

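Wrist: small square jar body top at x 222–289, y 111–178 with the mouth centred at ~(255,149), sides parallel to the held lid (229–283, 236–279).

```bash
python3 - <<'E'
from h import *
c=cam("wrist"); p,_=tool()
m=c["pixels"].min(2)>205
print("shoulder",[b[1:] for b in box(c,m,.068,300)][-1],"mouth",ray(c,[(255,149)],.09))
g=c["pixels"][120:175,225:287].min(2); print(g[27,::2]); print(g[::2,30]); print(g[::2,18])
E
```

```text
shoulder (array([591.6, 195. ]), array([53.8, 54. ]), 83.1) mouth [[0.59164135 0.19286381]]
[254 255 255 254 255 254 255 255 191 255 238 132 130 127 114 140 140 133
 127 252 255 254 228 247 246 255 255 255 255 254 253]
[255 255 195 226 255 255 255 125 115 123 122 120 115 131 134 129 132 254
 187 183 200 235 234 254 254 254 254 114]
[255 255 205 216 255 255 255 255 255 255 254 254 254 255 254 255 255 254
 186 183 194 234 234 254 254 252 252  99]
```

```bash
python3 -m pendant '[[1,0.12,-0.004,0,0,0,0],[1,0.12,-0.004,0,0,0,0],[1,0.12,-0.004,0.13,0,0,0],[1,0.12,-0.004,0.263,0,0,0],[1,0.12,-0.004,0.263,0,0,0],[1,0.12,-0.004,0.263,0,0,0]]' | grep -E "ee_pos|width|ft"; python3 - <<'E'
from h import *
c=cam("scene"); d=cam("wrist"); k=lambda a,u,v:cv2.resize(a["pixels"][v-40:v+40,u-50:u+50,::-1],None,fx=4,fy=4)
w=cv2.resize(d["pixels"][160:320,160:360,::-1],(400,320))
cv2.imwrite("pics/s1.png",np.hstack([k(c,335,190),w])); rows([.5925,.197,.109],-7)
E
```

```text
ee_pos: [0.5936, 0.1931, 0.1237]
ft_force: [-0.2, 0.0, 0.4]
width: 0.0339
tcp [0.5938 0.1939 0.124 ] yaw -7.0 -> [ 0.0097 -0.0057  0.0501] [ 0.001  -0.0002 -0.0003]
```

View pics/s1.png

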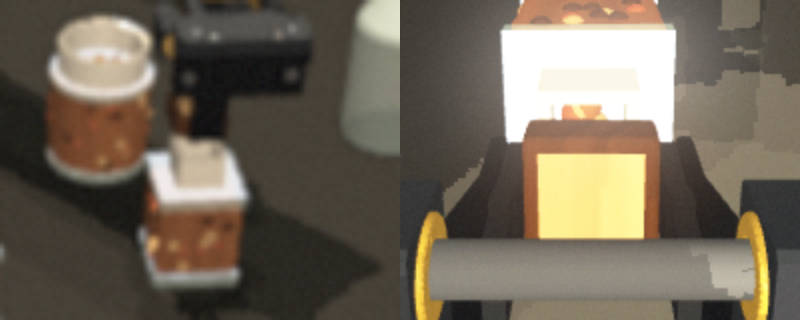

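Wrist half: held lid is centred sideways on the jar (≈591 vs 588 of the crop), with about 3 mm left to go along tool x.

```bash
python3 -m pendant '[[1,0.01,-0.005,0,0,0,0],[1,0.01,-0.005,0,0,0,0],[1,0.01,-0.005,0.03,0,0,0],[1,0.01,-0.005,0.05,0,0,0],[1,0.01,-0.005,0.05,0,0,0],[1,0.01,-0.005,0.05,0,0,0]]' | grep -E "ee_pos|width|ft"; python3 - <<'E'
from h import *
rows([.5925,.197,.109],-7)
E
```

```text
ee_pos: [0.5918, 0.1974, 0.1068]
ft_force: [0.1, 0.4, -1.4]
width: 0.034
tcp [0.5918 0.1974 0.1068] yaw -7.0 -> [-0.001   0.0026 -0.0073] [-0.0002  0.0001  0.0002]
```

```bash
python3 -m pendant '[[0.3,0,0,0,0,0,0],[-0.2,0,0,0,0,0,0],[-1,0,0,0,0,0,0],[-1,0,0,-0.1,0,0,0],[-1,0,0,-0.3,0,0,0],[-1,0,0,-0.3,0,0,0],[-1,0,0,-0.3,0,0,0]]' | grep -E "time|ee_pos|width|ft"; python3 - <<'E'
from h import *
rows([.4545,-.2015,.15],-18)
c=cam("top"); d=cam("scene"); g=lambda q,u,v:cv2.resize(q["pixels"][v-25:v+25,u-25:u+25,::-1],(300,300),interpolation=cv2.INTER_CUBIC)
cv2.imwrite("pics/a1.png",np.hstack([g(c,186,180),g(d,335,200)]))
E
```

```text
time: 7.1
ee_pos: [0.5919, 0.1973, 0.197]
ft_force: [-0.8, -0.5, -0.2]
width: 0.0835
tcp [0.5919 0.1973 0.197 ] yaw -7.0 -> [-1.375  -0.2929  0.1571] [0.0002 0.0001 0.0918]
```

View pics/a1.png

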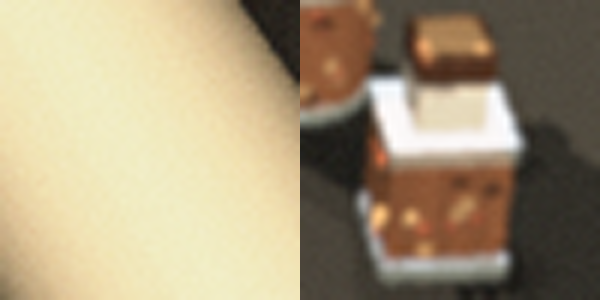

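Scene crop: lid sits level and centred on the small square neck. Back to the stack.

```bash
python3 -m pendant '[[-1,-1,-0.29,0,0,0,0.092],[-1,-1,-0.29,0,0,0,0.092],[-1,-1,-0.29,0,0,0,0.092],[-1,-1,-0.29,0,0,0,0.092],[-1,-1,-0.29,0,0,0,0.092],[-1,-1,-0.29,0,0,0,0.092],[-1,-1,-0.29,0,0,0,0.092]]' >/dev/null; python3 - <<'E'
from h import *
rows([.4545,-.2025,.12],-18)
c=cam("top"); im=cv2.resize(c["pixels"],None,fx=4,fy=4,interpolation=cv2.INTER_CUBIC)
c["f"]*=4; c["cx"]=c["cx"]*4+1.5; c["cy"]=c["cy"]*4+1.5
cv2.imwrite("pics/z2.png",cv2.resize(im[210*4:255*4,310*4:360*4,::-1],None,fx=3,fy=3))
print(proj(c,(.455,-.201,.052))-[310*4,210*4])
E
```

```text
tcp [ 0.4689 -0.0894  0.1967] yaw -18.0 -> [-0.3734  0.0714  0.2554] [-0.0005 -0.0001 -0.0003]
[[114.19036098  88.56650137]]
```

View pics/z2.png

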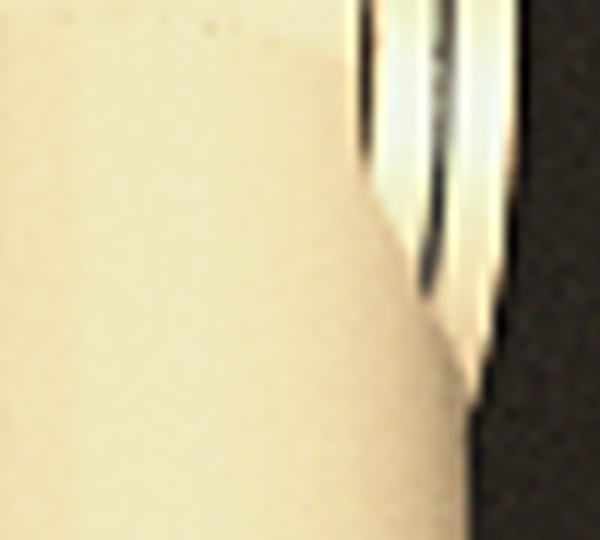

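The arm hides the stack here. The earlier picture gives the small round lid's centre within ~1.5 mm of the stack axis, so I go on.

```bash
python3 -m pendant '[[-1,-0.373,0.071,0.1,0,0,0],[-1,-0.373,0.071,0.2,0,0,0],[-1,-0.373,0.071,0.255,0,0,0],[-1,-0.373,0.071,0.255,0,0,0],[-1,-0.373,0.071,0.475,0,0,0],[-1,-0.373,0.071,0.475,0,0,0],[-1,-0.373,0.071,0.475,0,0,0]]' 15 | grep -E "ee_pos|ft"; python3 -m pendant '[[0.3,0,0,0,0,0,0],[0.3,0,0,0,0,0,0],[1,0,0,0,0,0,0],[1,0,0,0,0,0,0],[1,0,0,0,0,0,0]]'| grep -E "ee_pos|width|ft|grip"; python3 -m pendant '[[1,0,0,-0.2,0,0,0],[1,0,0,-0.5,0,0,0],[1,0,0,-0.5,0,0,0],[1,0,0,-0.5,0,0,0],[1,0,0,-0.5,0,0,0]]'| grep -E "ee_pos|width|grip"; python3 -c "
from h import *
rows([.478,-.0125,.2],-18)
c=cam('wrist'); cv2.imwrite('pics/w3.png',c['pixels'][:,:,::-1])
for p in ((.478,-.0125,.105),(.4545,-.2025,.026)): print(proj(c,p))"
```

```text
ee_pos: [0.4561, -0.202, 0.0566]
ft_force: [0.6, -0.1, 0.2]
ee_pos: [0.4548, -0.2029, 0.0549]
ft_force: [-1.0, -0.5, 1.9]
width: 0.0516
grip_force: 15.0
ee_pos: [0.4541, -0.2026, 0.2036]
width: 0.0512
grip_force: 15.0
tcp [ 0.4541 -0.2026  0.2036] yaw -18.0 -> [ 0.6273 -0.1205  0.0123] [-0.0007 -0.0001 -0.0002]
[[ 197.97595716 -102.83266729]]
[[257.69184699 170.13001839]]
```

View pics/w3.png

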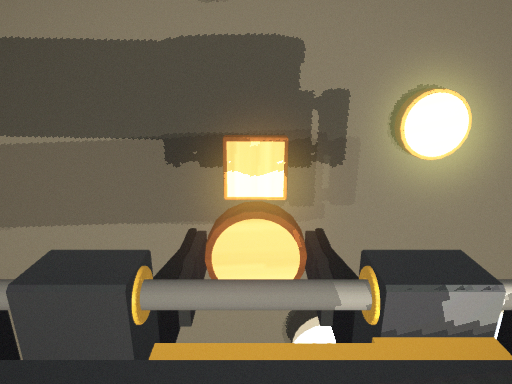

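Wrist: small round lid firmly held, large square lid left undisturbed at (255,168), large round lid at (436,124).

```bash
python3 -m pendant '[[1,0.627,-0.12,0,0,0,0],[1,0.627,-0.12,0,0,0,0],[1,0.627,-0.12,0,0,0,0],[1,0.627,-0.12,0,0,0,0],[1,0.627,-0.12,0.15,0,0,0],[1,0.627,-0.12,0.21,0,0,0],[1,0.627,-0.12,0.21,0,0,0]]' | grep -E "ee_pos|ft"; python3 -c "
from h import *
rows([.478,-.012,.124],-18)"
```

```text
ee_pos: [0.4776, -0.0133, 0.1405]
ft_force: [0.3, 0.6, -0.3]
tcp [ 0.4776 -0.0133  0.1405] yaw -18.1 -> [ 0.0046 -0.      0.0548] [-0.0016  0.0002 -0.0005]
```

```bash
python3 -m pendant '[[1,0.004,0,0.02,0,0,0],[1,0.004,0,0.05,0,0,0],[1,0.004,0,0.053,0,0,0],[1,0.004,0,0.053,0,0,0]]' | grep -E "ee_pos|ft|width"; python3 -m pendant '[[0.3,0,0,0,0,0,0],[-0.3,0,0,0,0,0,0],[-1,0,0,0,0,0,0],[-1,0,0,-0.1,0,0,0],[-1,0,0,-0.25,0,0,0],[-1,0,0,-0.25,0,0,0],[-1,0,0,-0.25,0,0,0]]' | grep -E "time|ee_pos|width|ft"; python3 - <<'E'
from h import *
rows([.454,-.202,.12],-18)
d=cam("scene"); g=lambda q,u,v:cv2.resize(q["pixels"][v-35:v+35,u-35:u+35,::-1],(350,350),interpolation=cv2.INTER_CUBIC)
cv2.imwrite("pics/a2.png",g(d,246,185))
E
```

```text
ee_pos: [0.4792, -0.0116, 0.126]
ft_force: [0.5, 0.4, -0.7]
width: 0.0512
time: 12.55
ee_pos: [0.4789, -0.0117, 0.2005]
ft_force: [-0.3, 0.9, 0.9]
width: 0.0861
tcp [ 0.4789 -0.0117  0.2005] yaw -18.0 -> [-0.6287  0.1173  0.2685] [ 0.      0.0002 -0.0002]
```

View pics/a2.png

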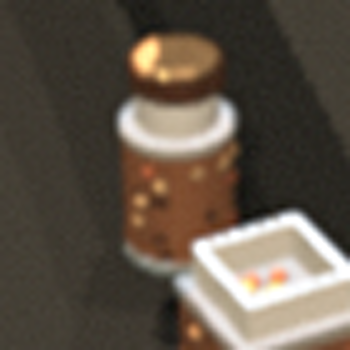

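The small round lid sits level on its jar. Next is the large square lid.

```bash
python3 -m pendant '[[-1,-0.629,0.118,0,0,0,0],[-1,-0.629,0.118,0.1,0,0,0],[-1,-0.629,0.118,0.2,0,0,0],[-1,-0.629,0.118,0.268,0,0,0],[-1,-0.629,0.118,0.45,0,0,0],[-1,-0.629,0.118,0.573,0,0,0],[-1,-0.629,0.118,0.573,0,0,0],[-1,-0.629,0.118,0.573,0,0,0]]' 15 | grep -E "ee_pos|ft"; python3 -m pendant '[[0,0,0,0,0,0,0],[0.3,0,0,0,0,0,0],[1,0,0,0,0,0,0],[1,0,0,0,0,0,0]]'| grep -E "ee_pos|width|ft|grip"; python3 -m pendant '[[1,0,0,-0.2,0,0,0],[1,0,0,-0.57,0,0,0],[1,0,0,-0.57,0,0,0],[1,0,0,-0.57,0,0,0],[1,0,0,-0.57,0,0,0]]'| grep -E "ee_pos|width|grip"; python3 -c "
from h import *
rows([.619,.0135,.2],18.2)"
```

```text
ee_pos: [0.4549, -0.202, 0.0299]
ft_force: [-0.1, -0.5, 0.4]
ee_pos: [0.4546, -0.2022, 0.0295]
ft_force: [-1.3, 0.8, 6.2]
width: 0.0639
grip_force: 15.0
ee_pos: [0.4539, -0.202, 0.1992]
width: 0.0639
grip_force: 15.0
tcp [ 0.4539 -0.202   0.1992] yaw -18.0 -> [ 0.8533  0.3011 -0.0031] [-0.0004 -0.     -0.3019]
```

```bash
python3 -m pendant '[[1,0.853,0.3,0,0,0,-0.302],[1,0.853,0.3,0,0,0,-0.302],[1,0.853,0.3,0,0,0,-0.302],[1,0.853,0.3,0,0,0,-0.302],[1,0.853,0.3,0,0,0,-0.302],[1,0.853,0.3,0,0,0,-0.302],[1,0.853,0.3,0.15,0,0,-0.302],[1,0.853,0.3,0.23,0,0,-0.302]]' | grep -E "ee_pos|width|ft"; python3 -m pendant '[[1,0,0,0,0,0,0],[1,0,0,0,0,0,0]]' >/dev/null; python3 -c "
from h import *
rows([.619,.0145,.1045],18.2)
c=cam('wrist'); cv2.imwrite('pics/w4.png',c['pixels'][:,:,::-1])"
```

```text
ee_pos: [0.6172, 0.0117, 0.1277]
ft_force: [-0.4, -1.1, 0.1]
width: 0.0638
tcp [0.6193 0.0128 0.1318] yaw 18.2 -> [0.0056 0.0008 0.0909] [ 0.0003  0.0002 -0.0002]
```

View pics/w4.png

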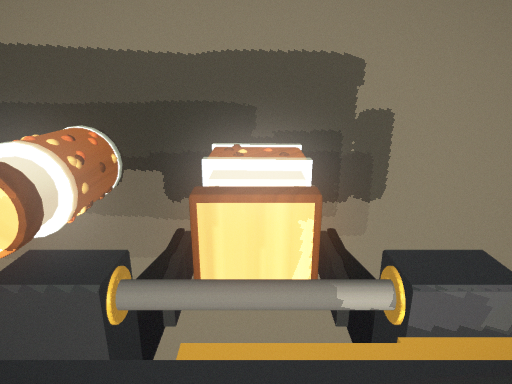

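Wrist: the lid (191–321) is centred over the jar (203–312) and parallel to it.

```bash
python3 -m pendant '[[1,0.005,0,0,0,0,0],[1,0.005,0,0.05,0,0,0],[1,0.005,0,0.088,0,0,0],[1,0.005,0,0.09,0,0,0],[1,0.005,0,0.09,0,0,0]]' | grep -E "ee_pos|ft|width"; python3 -m pendant '[[0.3,0,0,0,0,0,0],[-0.3,0,0,0,0,0,0],[-1,0,0,0,0,0,0],[-1,0,0,-0.1,0,0,0],[-1,0,0,-0.3,0,0,0],[-1,0,0,-0.3,0,0,0],[-1,0,0,-0.3,0,0,0]]' | grep -E "time|ee_pos|width|ft"; python3 - <<'E'
from h import *
rows([.630,-.2125,.12],-18)
d=cam("scene"); g=lambda q,u,v:cv2.resize(q["pixels"][v-35:v+35,u-35:u+35,::-1],(350,350),interpolation=cv2.INTER_CUBIC)
cv2.imwrite("pics/a3.png",g(d,266,210))
E
```

```text
ee_pos: [0.6183, 0.0149, 0.1033]
ft_force: [0.7, -1.2, -0.2]
width: 0.0635
time: 17.52
ee_pos: [0.6186, 0.0148, 0.1939]
ft_force: [0.5, -0.5, -1.0]
width: 0.0865
tcp [0.6186 0.0148 0.1939] yaw 18.2 -> [-0.7315 -0.2008  0.2465] [2.000e-04 2.000e-04 3.018e-01]
```

View pics/a3.png

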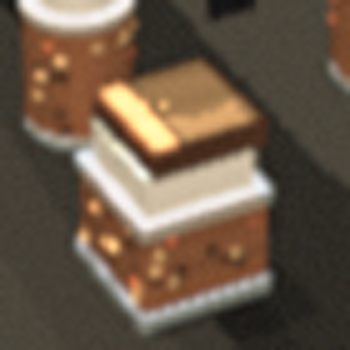

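Seated square. Now the large round lid.

```bash
python3 -m pendant '[[-1,-0.73,-0.2,0,0,0,0.302],[-1,-0.73,-0.2,0,0,0,0.302],[-1,-0.73,-0.2,0,0,0,0.302],[-1,-0.73,-0.2,0.1,0,0,0.302],[-1,-0.73,-0.2,0.246,0,0,0.302],[-1,-0.73,-0.2,0.246,0,0,0.302],[-1,-0.73,-0.2,0.246,0,0,0.302],[-1,-0.73,-0.2,0.246,0,0,0.302]]' 15 | grep -E "ee_pos|ft";python3 -c "
from h import *
rows([.630,-.2125,.029],-18)"
```

```text
ee_pos: [0.6312, -0.2114, 0.1222]
ft_force: [-0.4, -0.6, 0.6]
tcp [ 0.6312 -0.2114  0.1222] yaw -18.0 -> [-0.0049 -0.0036  0.3108] [ 0.0013 -0.0001  0.0003]
```

```bash
python3 -m pendant '[[-1,-0.003,-0.003,0.2,0,0,0],[-1,-0.003,-0.003,0.31,0,0,0],[-1,-0.003,-0.003,0.31,0,0,0],[-1,-0.003,-0.003,0.31,0,0,0]]' | grep -E "ee_pos|ft"; python3 -m pendant '[[0,0,0,0,0,0,0],[0.3,0,0,0,0,0,0],[1,0,0,0,0,0,0],[1,0,0,0,0,0,0]]'| grep -E "ee_pos|width|ft|grip"; python3 -m pendant '[[1,0,0,-0.2,0,0,0],[1,0,0,-0.6,0,0,0],[1,0,0,-0.6,0,0,0],[1,0,0,-0.6,0,0,0],[1,0,0,-0.6,0,0,0]]'| grep -E "ee_pos|width|grip"; python3 -c "
from h import *
rows([.460,.170,.2],5)"
```

```text
ee_pos: [0.6305, -0.2125, 0.0297]
ft_force: [-0.5, 0.4, 1.1]
ee_pos: [0.6294, -0.2126, 0.028]
ft_force: [-1.6, 0.1, 6.1]
width: 0.0674
grip_force: 15.0
ee_pos: [0.6286, -0.2124, 0.2063]
width: 0.0675
grip_force: 15.0
tcp [ 0.6286 -0.2124  0.2063] yaw -18.0 -> [ 1.0383 -0.9286  0.0216] [-0.0005  0.     -0.1918]
```

```bash
python3 -m pendant '[[1,0.96,-0.86,0,0,0,-0.192],[1,0.96,-0.86,0,0,0,-0.192],[1,0.96,-0.86,0,0,0,-0.192],[1,0.96,-0.86,0,0,0,-0.192],[1,0.96,-0.86,0,0,0,-0.192],[1,0.96,-0.86,0,0,0,-0.192],[1,0.96,-0.86,0,0,0,-0.192],[1,0.96,-0.86,0,0,0,-0.192]]' | grep -E "ee_pos|width|ft"; python3 -c "
from h import *
rows([.4595,.170,.135],5)"
```

```text
ee_pos: [0.4721, 0.1412, 0.206]
ft_force: [0.6, -0.5, -1.4]
width: 0.0674
tcp [0.4721 0.1412 0.206 ] yaw 5.1 -> [ 0.0996 -0.0328  0.2367] [-0.0009  0.0002  0.0008]
```

```bash
python3 -m pendant '[[1,0.1,-0.033,0,0,0,0],[1,0.1,-0.033,0,0,0,0],[1,0.1,-0.033,0.12,0,0,0],[1,0.1,-0.033,0.2,0,0,0],[1,0.1,-0.033,0.2,0,0,0],[1,0.1,-0.033,0.2,0,0,0]]' | grep -E "ee_pos|width|ft"; python3 -c "
from h import *
rows([.460,.170,.1135],5)
c=cam('wrist'); cv2.imwrite('pics/w5.png',c['pixels'][:,:,::-1])"
```

```text
ee_pos: [0.461, 0.1695, 0.1478]
ft_force: [-0.4, -0.4, -0.5]
width: 0.0671
tcp [0.461  0.1695 0.1478] yaw 4.9 -> [ 0.0018 -0.0033  0.1142] [ 0.0002 -0.0001 -0.0005]
```

View pics/w5.png

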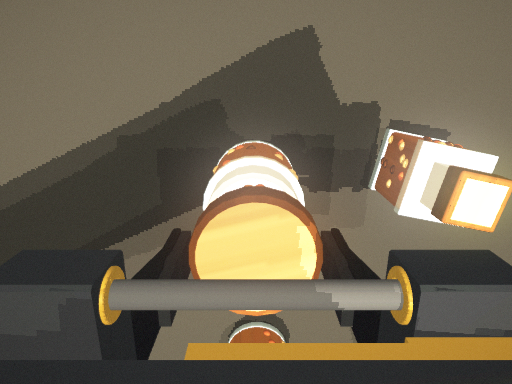

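Wrist: the lid (190–321) is centred over the large round jar (shoulder 204–304). Lowering.

```bash
python3 -m pendant '[[1,0.003,-0.002,0.05,0,0,0],[1,0.003,-0.002,0.09,0,0,0],[1,0.003,-0.002,0.112,0,0,0],[1,0.003,-0.002,0.114,0,0,0],[1,0.003,-0.002,0.114,0,0,0]]' | grep -E "ee_pos|ft|width"; python3 -m pendant '[[0.3,0,0,0,0,0,0],[-0.3,0,0,0,0,0,0],[-1,0,0,0,0,0,0],[-1,0,0,-0.1,0,0,0],[-1,0,0,-0.35,0,0,0],[-1,0,0,-0.35,0,0,0],[-1,0,0,-0.35,0,0,0]]' | grep -E "time|ee_pos|width|ft"; python3 -m pendant '[[-1,-0.9,0,-0.1,0,0,0],[-1,-0.9,0,-0.1,0,0,0],[-1,-0.9,0,-0.1,0,0,0],[-1,-0.9,0,-0.1,0,0,0],[-1,-0.9,0,-0.1,0,0,0],[-1,-0.9,0,-0.1,0,0,0]]' | grep ee_pos; python3 - <<'E'
from h import *
a=cam("scene")["pixels"][140:260,225:405]; c=cam("top"); im=cv2.resize(c["pixels"],None,fx=4,fy=4,interpolation=cv2.INTER_CUBIC)
cv2.imwrite("pics/f.png",cv2.resize(a[:,:,::-1],None,fx=4,fy=4,interpolation=cv2.INTER_CUBIC))
c["f"]*=4; c["cx"]=c["cx"]*4+1.5; c["cy"]=c["cy"]*4+1.5; hsv=cv2.cvtColor(im,cv2.COLOR_RGB2HSV)
wood=(hsv[:,:,1]>90)&(hsv[:,:,2]>90)
for n,(x,y),z in (("ss",(184,177),.106),("ls",(255,166),.101),("lr",(193,229),.111),("sr",(265,221),.121)):
    m=np.zeros_like(wood); s=np.s_[y*4-70:y*4+70,x*4-70:x*4+70]; m[s]=wood[s]; print(n,*box(c,m,z,600))
E
```

```text
ee_pos: [0.4595, 0.1712, 0.1128]
ft_force: [0.3, 0.0, -0.1]
width: 0.0675
time: 23.5
ee_pos: [0.46, 0.1711, 0.2184]
ft_force: [-0.2, -0.8, -1.1]
width: 0.0867
ee_pos: [0.4824, -0.0996, 0.246]
ss (array([730.6, 706.1]), array([590.7, 197.9]), array([33.1, 34.7]), 83.1)
ls (array([1016.1,  667.7]), array([617.8,  18.2]), array([64.6, 64.9]), 18.6)
lr (array([766.4, 913.5]), array([459.6, 172.5]), array([66.4, 67.4]), 66.9)
sr (array([1062.7,  877.5]), array([479.3, -11.4]), array([46.7, 46.4]), 89.9)
```

View pics/f.png

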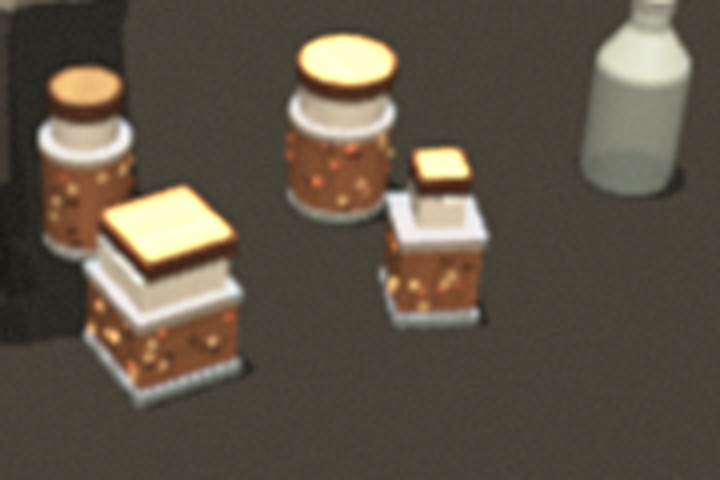

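All four lids sit level, matched and aligned, with centres within ~5 mm of the jars. The arm is clear.

```bash
python3 -c "
from bench import r
print(r.close_job())"
```

```text
the job is handed in; nothing more can be done
None
```

All four jars are closed with their matching lids, level and centred within about 5 mm in the last pictures, and the job is handed in (about 25 s used; no verdict was returned).

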